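Hang the wafer basket on the drain stand's snap hook

ROBOT

A 6-joint arm with a two-finger parallel gripper is mounted at the origin on a cart in front of the work surface, level with it; the furniture and walls round the work are solid. World frame = base frame: x ahead of the robot, y to its left, z up, the work surface at z = 0. Lengths are in m, angles in rad, forces in N, time in s.
With the tool pointing down it reaches from about 0.3 to 1 m from the base axis. Payload 5.1 kg.
Tool frame: the origin (TCP) lies midway between the tips of the shut fingers; the grasp point (between the pads) lies r.pinch_z behind it (r.pinch_z is the distance from the TCP to the grasp point, in m); z points along the fingers, y is the line along which they close (so a half turn about z gives the same grasp; the last joint's range is limited). The gripper opens to 95 mm and grips with 3 to 60 N. Pads are 20 mm wide; open, the fingers measure 119 mm over their backs; the gripper's body (75 mm by 180 mm) begins 59 mm behind the grasp point.
Start: joints at [1.162, 0.124, 1.65, -0, 1.367, -0.083], TCP at [0.208, 0.616, 0.215] pointing down, gripper open.
Joint ranges: [-2.61, 2.61], [-1.02, 2.33], [0.03, 2.71], [-1.35, 4.49], [0.32, 2.68], [-2.91, 2.91]. Speed limits (rad/s): [2.57, 2.57, 3.14, 3.14, 3.14, 3.14].

INTERFACE

Orientations are given as a unit quaternion [w, x, y, z].
In Python, from bench import status, optics, r gives the robot as it stands.
- The arm moves only by the tool apply_moves, never from a script. Its argument "rows" is text: rows parted by semicolons, each of 7 numbers parted by spaces: the turn, a rotation vector about the tool's x, y, z in degrees, then the shift along the tool's x, y, z in mm, then the gripper's target within -1 to 1 (fully open at 1, half-way at 0, shut at -1). In form: ax ay az tx ty tz grip; .... A call has 1 to 10 rows; each row shifts and turns the commanded pose from where the row before left it, along the tool's axes as they then stand; what a row does not reach is not made up. A row lasts 1/8 s, in which the tool goes at most 62.5 mm and 10.7 degrees, less where a joint would pass 70% of its speed; a pose out of reach is approached as far as the arm can. A call is refused whole if a number of a shift passes 62.5 or a number of a turn 10.7, either way. A call with a gripper value outside its range is refused whole. The fingers move at their own pace and stop on an object; the grip force is fixed at half the most. Time passes only in rows, so rows that do not move let the fingers close. It gives the time, the measured TCP pose, the force, the opening and the grip force at its end, in the units of the state.
- status.get_obs(): the state, without advancing time (a new reading comes with each control period).
- optics.get_image(name): name is "side" or "top"; returns (picture, depth): 420x560x3 uint8, blue, green, red; 420x560 float32, m along the optical axis (not along the pixel's ray), 0 where there is no reading.
- optics.camera_info(name): a dict with "fx", "fy", "cx", "cy" (pixels), "extrinsics" (4x4, takes a point from camera to world coordinates). Camera axes: x right, y down, z forward; pixel columns grow to the right and rows downward; lengths in m; the calibration is good to about 2 mm. A picture is of the moment at which its call begins. camera_info takes no time and is no camera call.
- r.hand_in(): hands the job in; it is judged then, once.
The state is a dict: "clock": time; "joint_pos": joint angles; "qd": joint speeds; "tau": joint torques, N m; "tcp_pos": TCP position; "eef_rot": TCP orientation; "wrist_force": force on the tool from outside, world axes, zero at the start; "moment": the same for the moment, N m; "gripper_width": opening from 0.0 (shut) to 1.0 (fully open); "grip_force": force on a finger pad.
Only numpy, scipy, OpenCV 4.12 (cv2) and the standard library are available. Lean on these libraries where they do the work, as an engineer would, in place of code of your own. Each camera call takes 0.05 s, during which the arm holds its last target. There are 200 camera calls.

TASK

Hang the rinsed wafer basket up to drain: carry it upright to the stand over the drip tray, slip its eye over the hook's nose and press it gently down against the sprung keeper until it passes inside and the keeper snaps shut. Then draw it up with a light pull of about 6 newtons to prove that the keeper holds it, let it down again and leave it hanging still, with everything else left where it is.

Things in the scene. Friction and masses are not known exactly. Their poses are not given: they have to be found in the camera images.
- basket: White plastic wafer basket, upright on the worktop at the start, 65 (its x) x 66 (its y) x 204 mm high, 0.13 to 0.21 kg; origin at the centre of its underside, z up. Wafers in it reach up to 56 mm. Two 8 mm round uprights rise from its y sides, 34 mm apart inside, to a grip on top; a cross bar between them closes the tall eye (56 to 116 mm high, open along x). Front and back are alike.
- basket_grip (a point): Centre of the grip block on top of the basket, 184 mm above its underside: 26 mm wide (basket y), 14 mm thick (basket x), from 164 to 204 mm. It may be taken from above across either width; the hook's nose later comes up through the open window below it (124 to 162 mm). It may slip or tip a little in the fingers under load.
- eye_bar (a point): Centre of the cross bar that tops the eye, an 8 mm round bar along basket y, 120 mm above the basket's underside, 64 mm straight below basket_grip; axes as the basket's. This bar has to go into the hook, with the hook's nose through the eye.
- stand: Stainless drain stand, fixed: drip tray 184 x 130 x 15 mm with a 13 mm post, 95 mm behind the hook (stand +x), up to 194 mm. Origin on the worktop straight below the hook's middle, x from the hook's nose back to the post, z up.
- hook: Fixed steel snap hook on the stand's post, clamped at a height that differs each time (origin 149 to 169 mm up). A U of 10 mm round bar in its x-z plane, mouth upward, 20 mm wide inside. Origin: where the eye bar's centre lies when it rests in the hook, 4 mm above the U's floor; x from the nose back to the post, as the stand's. Its shank to the post is 12 mm above the origin, its underside 14 mm below.
- keeper (a joint): Sprung wire keeper (gate) of the hook, rad: 0 = shut, level across the mouth 25 mm above the hook's origin, from its hinge (hook x +13 mm) to the nose (x -10 mm). It opens only downward, tip first (to 1.4), under a bar pressed on it at x -9 to 0 mm, best -3 mm, with 3 to 12 N; the bar's centre must sink to 5 to 10 mm above the origin before the tip slips by and springs up to 0.
- nose_top (a point): Top of the hook's round-ended nose: hook x -15 mm, z +30 mm. The eye goes over it from the free side towards hook +x: with the bar's centre 42 mm above the hook's origin it clears the nose by 8 mm, and the wafers clear the hook's underside by 8 mm. Once inside and lifted, the bar meets the shut, rigid keeper from below with its centre about 19 mm above the hook's origin (10 N per mm or more).
- ipa_bottle: White bottle with a screw cap, 60 mm across, 146 mm high, at the front right corner; origin at its underside. To be left alone.
- swab_pot: Clear pot of swabs, 34 mm across, 92 mm high, near the front edge; origin at its underside. To be left alone.
- timer: Small grey timer, 46 x 52 x 19 mm, in front of the stand; origin at its underside. To be left alone.
- wafer_tweezers: Steel tweezers, 119 mm long, lying flat near the front edge; origin at the underside. To be left alone.

How it is judged:
By the outcome, as a careful person would: the job done as asked, in the order asked, and still so for the second after the job is handed in, with the robot touching nothing.
It also fails if it takes over 72 s, if anything falls off the work surface, if the arm or the gripper's body presses on something with over 40 N, if the wrist force passes 120 N, or if a joint passes its speed limit or range.

## Working session

There is one attempt and no reset: what is moved stays moved. The work goes in short steps, Python scripts to look and compute and a tool call to move; the robot and the scene stay as the last step left them, time stands still between calls to the robot, and variables do not carry over. Pictures are saved under pics/ and viewed, at most 10 in all, crops included, and the job is handed in when it is done.

Besides the shell and the picture viewer there is one more tool, called after "Call:" as name(argument=value, ...) on one line, values as JSON. apply_moves: Moves the arm, as the interface text tells. Its arguments: {"type":"object","properties":{"rows":{"type":"string"}},"required":["rows"]}

```bash
mkdir -p pics
cat > h.py <<'E'
from bench import status, optics, r
import numpy as np, cv2
def grab(n,tag):
    im,d=optics.get_image(n); cv2.imwrite(f'pics/{tag}.png',im); np.save(f'pics/{tag}.npy',d); return im,d
def cloud(n,d):
    c=optics.camera_info(n); v,u=np.indices(d.shape)
    P=np.stack([(u-c['cx'])/c['fx']*d,(v-c['cy'])/c['fy']*d,d],-1)
    E=np.array(c['extrinsics']); W=P@E[:3,:3].T+E[:3,3]; W[d==0]=np.nan; return W
def proj(n,p):
    c=optics.camera_info(n);E=np.linalg.inv(np.array(c['extrinsics']));q=E[:3,:3]@p+E[:3,3]
    return c['fx']*q[0]/q[2]+c['cx'],c['fy']*q[1]/q[2]+c['cy']
E
python3 - <<'E'
from h import *
for n in('side','top'):
    grab(n,n+'0'); c=optics.camera_info(n); print(n,c['fx'],np.round(c['extrinsics'],3).tolist())
s=status.get_obs(); print(s, r.pinch_z)
E
```

```text
side 380.528717838024 [[0.356, 0.678, -0.643, 1.016], [0.934, -0.246, 0.258, -0.414], [0.017, -0.693, -0.721, 0.772], [0.0, 0.0, 0.0, 1.0]]
top 386.3446251280024 [[-0.014, -0.992, 0.129, 0.342], [-0.999, 0.018, 0.029, -0.206], [-0.031, -0.128, -0.991, 0.964], [0.0, 0.0, 0.0, 1.0]]
{'clock': 0.1, 'joint_pos': array([ 1.16242165e+00,  1.24464734e-01,  1.65153472e+00,  3.31830981e-05,
        1.36747825e+00, -8.26176030e-02]), 'qd': array([-0.00160823, -0.00269188, -0.00336932, -0.00068004,  0.00163505,
        0.00037277]), 'tau': array([-1.65168185e-04, -4.18881047e+01, -3.61096144e+01,  7.77303195e-02,
        4.62045777e-02, -7.81183485e-05]), 'tcp_pos': array([0.20781744, 0.61527675, 0.21349548]), 'eef_rot': array([-2.44828180e-04,  1.62162560e-01,  9.86763607e-01, -9.10315182e-04]), 'wrist_force': array([ 0.99005119, -0.49821139,  0.00545713]), 'moment': array([ 0.01161972, -0.00225258, -0.00022673]), 'grip_force': 0.0, 'gripper_width': 0.9981274953940782} 0.0188
```

View pics/side0.png

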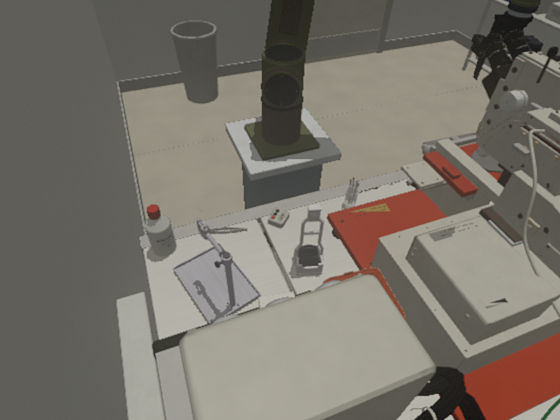

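View pics/top0.png

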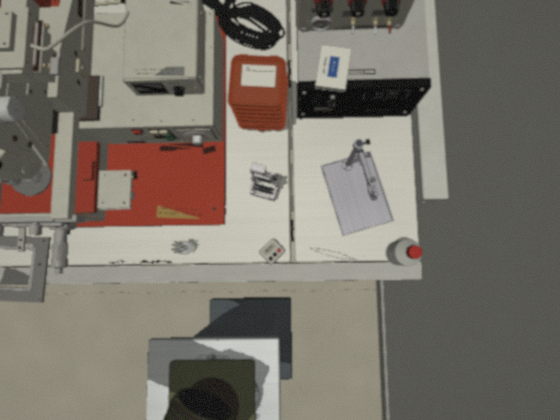

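The side view shows the basket at (311,240), with the stand's post top near (226,258) and the hook's nose near (200,224). In the top view the basket is at (265,182), the post at (355,150) and the nose at (375,195). I'll enlarge both.

Run:
```python
from h import *
im=cv2.imread('pics/side0.png'); s=cv2.resize(im[195:325,165:335],None,fx=4.4,fy=4.4,interpolation=cv2.INTER_CUBIC); cv2.imwrite('pics/sc.png',s)
im=cv2.imread('pics/top0.png'); s=cv2.resize(im[130:250,240:400],None,fx=4.8,fy=4.8,interpolation=cv2.INTER_CUBIC); cv2.imwrite('pics/tc.png',s)
d=np.load('pics/top0.npy'); W=cloud('top',d)
np.set_printoptions(linewidth=220,suppress=True)
print((W[160:204:2,244:290:2,2]*1000).round())
print((W[134:204:2,340:384:2,2]*1000).round())
```

```text
[[ -1.  -0.  -1.   1.  -2.  -1.   0.   5.   1.   2.  -0.   1.   1.   0.  -3.   2.  -1.  -1.  -1.  -1.  -1.  -1. -16.]
 [ -1.   0.   2.   1.   0.  -1.   0.  -2.  -3.  -2.  -1.   1.  -2.  -0.  -1.   1.  -0.  -2.   0.   1.  -2.   0.  -9.]
 [  0.   1.   0.   0. 205. 207. 205. 203.  -1.   1.   2.  -1.   0.   1.   1.   1.   0.   2.  -1.   3.  -0.   4.   1.]
 [ -0.   0.   1.   1. 203. 203. 204. 207. 204. 204. 204.   3.  -1.   1.   4.   1.  -0.   3.  -2.  -5.   2.  -2.  -2.]
 [  2.  -1.  -0.  -1. 206. 205. 204. 202. 203. 204. 205.  -2.  -2.   2.  -0.  -0.   1.  -2.  -1.  -1.   2.   2.  -2.]
 [  2.   0.   0. 162. 203. 202. 204. 204. 203. 204. 202.   1.   3.  -1.   1.   0.  -1.   0.   1.   0.  -2.  -1.  -0.]
 [  0.   1.  -1. 153. 148. 185. 192. 193. 207. 204. 190. 166.  30.  29.  -0.  -2.  -1.   2.   2.  -1.  -0.   1.  -2.]
 [  1.   1.  -3.  -0. 133. 126. 123. 172. 178. 184. 175. 167. 163. 162.  30.  32.  40.  40.   1.   3.   0.  -1.  -2.]
 [  2.  -2.   2.  -3. 109. 107. 122. 123. 122. 126. 126. 121. 160. 157.  15.  nan  25.  41.  21.   2.   0.  -1.  -7.]
 [ -2.   2.  -1.  66.  80.  90.  32.  
[... 4752 characters left out ...]
 196.   5.   8.  13.]
 [  5.   8.   9.   6.   7.   7.   3.   8.   5.   9.   5.   4.   9.   5.   7. 164. 168. 195. 197.   7.   8.   8.]
 [  7.   6.   4.  10.   5.   7.   6.   8.   7.   7.   6.   5.   6.   5.   5. 166.  nan 195. 198.   4.   6.   6.]
 [  7.   8.   8.   5.   5.   7.  10.   5.   6.   7.   6.   8.   4.   7.   4.   5. 180. 190. 190.   8.   6.   5.]
 [  8.   7.   5.   7.   4.   5.   8.   6.   6.   7.  10.   9.   7.   4.   7.   4.   5.   7.   8.   5.   7.   5.]
 [  6.   7.   6.  10.   5.   8.   6.   7.   3.   5.   4.   3.   3.   6.   6.   8.   2.   5.   5.   7.   6.   7.]
 [  3.   5.   4.   6.   3.   5.   3.   7.   6.   6.   8.   6.   7.   5.   6.   7.   6.   6.  10.   6.   9.   6.]]
```

View pics/sc.png

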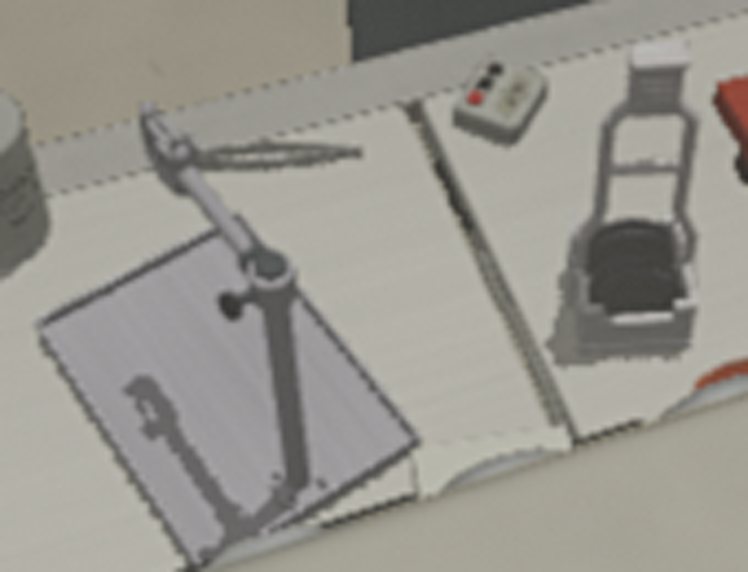

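View pics/tc.png

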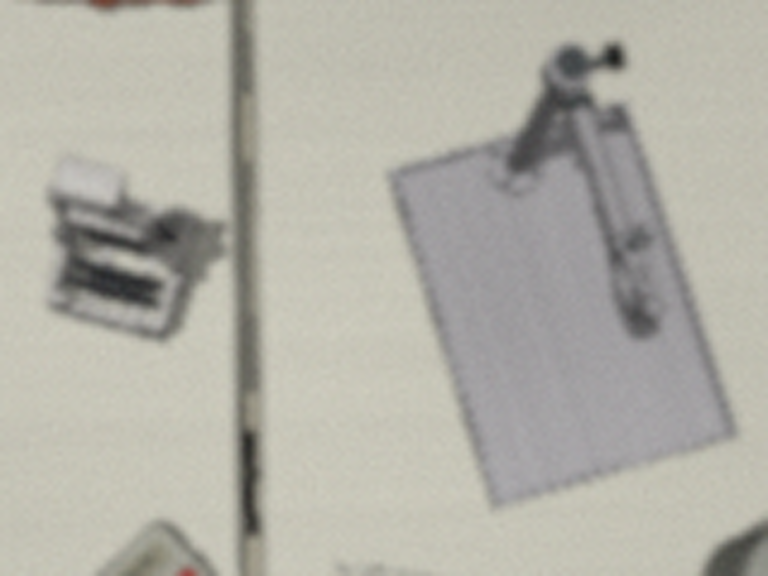

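Run:
```python
from h import *
W=cloud('top',np.load('pics/top0.npy'))
v,u=np.indices(W.shape[:2])
def sel(u0,u1,v0,v1,z0,z1):
    return W[(u>=u0)&(u<=u1)&(v>=v0)&(v<=v1)&(W[...,2]>z0)&(W[...,2]<z1)]
g=sel(244,275,158,180,.199,.21); print('grip',len(g),np.median(g,0),cv2.minAreaRect((g[:,:2]*1000).astype(np.float32)))
b=sel(244,285,158,206,.03,.06);print('body',cv2.minAreaRect((b[:,:2]*1000).astype(np.float32)))
bar=sel(250,275,174,182,.116,.129); c=bar.mean(0); print('bar',len(bar),c,np.linalg.svd(bar-c)[2][0])
p=sel(352,364,139,147,.188,.2); print('post',p.mean(0))
s=sel(356,372,150,176,.178,.189); c=s.mean(0); print('shank',c,np.linalg.svd(s-c)[2][0],np.percentile(s[:,2],[50,90]))
n=sel(364,380,176,200,.15,.21)
n=n[np.argsort(n[:,0])];print((n*1000).round()[:60].tolist()); print(len(n))
t=sel(300,420,140,245,.003,.02); print('tray',cv2.minAreaRect((t[:,:2]*1000).astype(np.float32)))
W=cloud('side',np.load('pics/side0.npy'))
n=sel(194,210,216,240,.14,.22); print('sidehook',n.min(0),n.max(0)); print((n*1000).round()[::2].tolist())
g=sel(295,330,200,222,.198,.21); print('sgrip',len(g),np.median(g,0),cv2.minAreaRect((g[:,:2]*1000).astype(np.float32)))
p=sel(218,234,250,262,.189,.2); print('spost',p.mean(0))
```

```text
grip 110 [ 0.52319657 -0.13231243  0.20407488] ((523.1793823242188, -131.6050262451172), (27.49591827392578, 16.002513885498047), 72.4878158569336)
body ((523.273681640625, -132.01454162597656), (66.73492431640625, 64.1939697265625), 73.55400848388672)
bar 48 [ 0.52145385 -0.13239917  0.12307764] [-0.27151839 -0.96226679  0.01789944]
post [ 0.57243689 -0.3367911   0.19228821]
shank [ 0.53345732 -0.34762902  0.18350646] [-0.95692911 -0.29011658 -0.01091121] [0.18363814 0.18539073]
[[462.0, -367.0, 179.0], [462.0, -365.0, 178.0], [463.0, -367.0, 190.0], [463.0, -369.0, 190.0], [463.0, -365.0, 190.0], [463.0, -363.0, 189.0], [463.0, -365.0, 172.0], [464.0, -364.0, 195.0], [464.0, -370.0, 195.0], [464.0, -366.0, 194.0], [464.0, -368.0, 194.0], [464.0, -363.0, 180.0], [465.0, -364.0, 187.0], [465.0, -362.0, 173.0], [465.0, -368.0, 198.0], [466.0, -370.0, 197.0], [466.0, -366.0, 197.0], [466.0, -362.0, 184.0], [466.0, -364.0, 195.0], [466.0, -362.0, 193.0], [467.0, -362.0, 174.0], [467.0, -370.0, 198.0], [468.0, -366.0, 197.0], [468.0, -364.0, 197.0], [468.0, -368.0, 196.0], [468.0, -362.0
[... 2797 characters left out ...]
], [503.0, -361.0, 183.0], [504.0, -357.0, 183.0], [505.0, -353.0, 183.0], [486.0, -365.0, 164.0], [499.0, -363.0, 177.0], [508.0, -358.0, 184.0], [510.0, -354.0, 185.0], [487.0, -366.0, 161.0], [500.0, -363.0, 175.0], [508.0, -360.0, 183.0], [509.0, -356.0, 182.0], [489.0, -366.0, 160.0], [499.0, -363.0, 171.0], [509.0, -360.0, 181.0], [512.0, -357.0, 182.0], [492.0, -365.0, 160.0], [500.0, -362.0, 168.0], [514.0, -359.0, 182.0], [518.0, -356.0, 185.0], [518.0, -356.0, 183.0], [521.0, -357.0, 183.0]]
sgrip 91 [ 0.52602893 -0.13210824  0.20381262] ((524.7028198242188, -130.95175170898438), (28.283294677734375, 16.863431930541992), 74.0885009765625)
spost [ 0.57603544 -0.3373357   0.19260924]
```

```bash
cat >> h.py <<'E'
from scipy.spatial.transform import Rotation as R
def go(p,yaw=None):
    """delta in tool frame (mm) to reach world TCP p, and az turn (deg) to bring tool y to world yaw; tilt error"""
    s=status.get_obs(); q=s['eef_rot']; M=R.from_quat(np.r_[q[1:],q[0]]).as_matrix()
    print('tcp',s['tcp_pos'].round(4),'t',s['clock'],'F',s['wrist_force'].round(2),'w',round(s['gripper_width'],3),'gf',s['grip_force'])
    if p is not None: print('shift mm',(M.T@(np.array(p)-s['tcp_pos'])*1000).round(1))
    y=np.deg2rad(yaw) if yaw is not None else np.arctan2(M[1,1],M[0,1])
    T=np.array([[np.sin(y)*-1,np.cos(y),0],[np.cos(y),np.sin(y),0],[0,0,-1]]).T
    T=np.column_stack([np.cross([np.cos(y),np.sin(y),0],[0,0,-1]),[np.cos(y),np.sin(y),0],[0,0,-1]])
    print('turn deg',np.rad2deg(R.from_matrix(M.T@T).as_rotvec()).round(2),'yaw now',np.rad2deg(np.arctan2(M[1,1],M[0,1])).round(2))
    return M
E
python3 - <<'E'
from h import *
for n in('top','side'):
    W=cloud(n,np.load(f'pics/{n}0.npy')).reshape(-1,3)
    a=np.array([.208,.616]);b=np.array([.524,-.132]);t=(b-a)/np.linalg.norm(b-a)
    s=(W[:,:2]-a)@t; o=(W[:,:2]-a)@np.array([-t[1],t[0]])
    for k in np.arange(-.1,.85,.1):
        m=(s>k)&(s<k+.1)&(abs(o)<.16); m&=W[:,2]<.6
        if m.sum()>20: print(n,round(k,1),np.percentile(W[m,2],[50,99]).round(3))
go([.524,-.132,.30],-16.2)
E
```

```text
top -0.1 [-0.85 -0.84]
top 0.0 [-0.85  -0.839]
top 0.1 [-0.002  0.056]
top 0.2 [0.05  0.199]
top 0.3 [0.101 0.281]
top 0.4 [0.192 0.39 ]
top 0.5 [0.049 0.194]
top 0.6 [0.048 0.111]
top 0.7 [0.002 0.177]
top 0.8 [0.001 0.204]
side -0.1 [0.333 0.44 ]
side 0.0 [0.387 0.446]
side 0.1 [0.053 0.055]
side 0.2 [0.313 0.462]
side 0.3 [0.424 0.46 ]
side 0.4 [0.191 0.459]
side 0.5 [0.05  0.201]
side 0.6 [0.049 0.053]
side 0.7 [0.003 0.177]
side 0.8 [0.001 0.204]
tcp [0.2078 0.6153 0.2135] t 0.1 F [ 0.99 -0.5   0.01] w 0.998 gf 0.0
shift mm [-538.7 -606.9  -85.5]
turn deg [-9.000e-02  7.000e-02  8.754e+01] yaw now 71.34
```

Run:
```python
from h import *
for n in('top','side'):
    W=cloud(n,np.load(f'pics/{n}0.npy')).reshape(-1,3)
    for y in np.arange(-.5,1,.1):
        w=W[(W[:,1]>y)&(W[:,1]<y+.1)&(W[:,0]>.15)&(W[:,0]<.9)]
        print(n,round(y,1),[ (round(x,2),round(w[(w[:,0]>x)&(w[:,0]<x+.1),2].max(),2)) for x in np.arange(.15,.9,.1) if ((w[:,0]>x)&(w[:,0]<x+.1)).sum()>8])
```

```text
top -0.5 [(np.float64(0.15), np.float64(-0.84)), (np.float64(0.25), np.float64(0.15)), (np.float64(0.35), np.float64(0.15)), (np.float64(0.45), np.float64(0.02)), (np.float64(0.55), np.float64(0.02)), (np.float64(0.65), np.float64(0.19)), (np.float64(0.75), np.float64(0.31)), (np.float64(0.85), np.float64(0.19))]
top -0.4 [(np.float64(0.15), np.float64(-0.84)), (np.float64(0.25), np.float64(0.01)), (np.float64(0.35), np.float64(0.02)), (np.float64(0.45), np.float64(0.2)), (np.float64(0.55), np.float64(0.2)), (np.float64(0.65), np.float64(0.21)), (np.float64(0.75), np.float64(0.32))]
top -0.3 [(np.float64(0.15), np.float64(-0.84)), (np.float64(0.25), np.float64(0.01)), (np.float64(0.35), np.float64(0.01)), (np.float64(0.45), np.float64(0.02)), (np.float64(0.55), np.float64(0.02)), (np.float64(0.65), np.float64(0.21)), (np.float64(0.75), np.float64(0.32)), (np.float64(0.85), np.float64(0.2))]
top -0.2 [(np.float64(0.15), np.float64(-0.0)), (np.float64(0.25), np.float64(0.02)), (np.float64(0.35), np.float64(0.02)), (np.float64(0.45), np.float64(0.21)), (np.float64(0.55), np.float64(0.03
[... 4115 characters left out ...]
np.float64(0.46)), (np.float64(0.45), np.float64(0.48)), (np.float64(0.55), np.float64(0.52)), (np.float64(0.65), np.float64(0.44)), (np.float64(0.75), np.float64(0.29)), (np.float64(0.85), np.float64(0.18))]
side 0.3 [(np.float64(0.25), np.float64(0.12)), (np.float64(0.35), np.float64(0.46)), (np.float64(0.45), np.float64(0.46)), (np.float64(0.55), np.float64(0.47))]
side 0.4 [(np.float64(0.25), np.float64(0.06)), (np.float64(0.45), np.float64(0.43))]
side 0.5 [(np.float64(0.15), np.float64(0.45)), (np.float64(0.25), np.float64(0.06))]
side 0.6 [(np.float64(0.15), np.float64(0.45)), (np.float64(0.25), np.float64(0.34))]
side 0.7 [(np.float64(0.15), np.float64(0.34))]
side 0.8 []
side 0.9 []
```

Call:
apply_moves(rows="0 0 0 0 0 -58 1;0 0 0 0 0 -58 1;0 0 0 0 0 -58 1;0 0 0 0 0 -58 1;0 0 0 0 0 -58 1;0 0 0 0 0 -58 1;0 0 0 -40 -46 0 1;0 0 0 -40 -46 0 1;0 0 0 -40 -46 0 1;0 0 0 -40 -46 0 1")

```text
clock: 1.35
tcp_pos: [0.3011, 0.3885, 0.5621]
eef_rot: [-0.0, 0.162, 0.987, -0.0]
wrist_force: [0.7, -0.9, 0.4]
gripper_width: 0.997
grip_force: 0.0
```

Call:
apply_moves(rows="0 0 0 -40 -46 0 1;0 0 0 -40 -46 0 1;0 0 0 -40 -46 0 1;0 0 0 -40 -46 0 1;0 0 0 -40 -46 0 1;0 0 0 -40 -46 0 1;0 0 0 -40 -46 0 1;0 0 0 -40 -46 0 1;0 0 0 -40 -46 0 1;0 0 10 0 0 0 1")

```text
clock: 2.6
tcp_pos: [0.5104, -0.1209, 0.5595]
eef_rot: [-0.003, 0.252, 0.968, -0.0]
wrist_force: [-0.4, -1.2, -0.1]
gripper_width: 1.003
grip_force: 0.0
```

Call:
apply_moves(rows="0 0 10 0 0 0 1;0 0 10 0 0 0 1;0 0 10 0 0 0 1;0 0 10 0 0 0 1;0 0 10 0 0 0 1;0 0 10 0 0 0 1;0 0 10 0 0 0 1;0 0 7.5 0 0 0 1;0 0 0 0 0 0 1;0 0 0 0 0 0 1")

```text
clock: 3.85
tcp_pos: [0.5093, -0.1172, 0.5624]
eef_rot: [-0.0, 0.799, 0.601, -0.0]
wrist_force: [-0.5, -0.3, 0.4]
gripper_width: 1.0
grip_force: 0.0
```

Run:
```python
from h import *
go([.524,-.132,.30],-16.2)
```

```text
tcp [ 0.5093 -0.1172  0.5624] t 3.85 F [-0.54 -0.34  0.42] w 1.0 gf 0.0
shift mm [-10.2  18.4 262.4]
turn deg [-0.03 -0.    0.14] yaw now -16.06
```

Call:
apply_moves(rows="0 0 0 -10 18.5 0 1;0 0 0 0 0 53 1;0 0 0 0 0 53 1;0 0 0 0 0 53 1;0 0 0 0 0 53 1;0 0 0 0 0 50 1;0 0 0 0 0 45 1;0 0 0 0 0 45 1;0 0 0 0 0 45 1;0 0 0 0 0 0 1")

```text
clock: 5.1
tcp_pos: [0.5214, -0.1309, 0.1612]
eef_rot: [-0.004, 0.799, 0.601, -0.002]
wrist_force: [0.2, -0.2, 0.6]
gripper_width: 1.0
grip_force: 0.0
```

Run:
```python
from h import *
go([.524,-.132,.165],-16.2)
a,_=grab('side','s1'); b,_=grab('top','t1')
s=np.hstack([cv2.resize(a[190:290,265:365],(400,400),interpolation=2),cv2.resize(b[120:220,215:315],(400,400),interpolation=2)]); cv2.imwrite('pics/g1.png',s)
```

```text
tcp [ 0.5214 -0.1309  0.1612] t 5.1 F [ 0.2  -0.17  0.56] w 1.0 gf 0.0
shift mm [-0.3  2.8 -3.8]
turn deg [-0.52 -0.03  0.09] yaw now -16.11
```

View pics/g1.png

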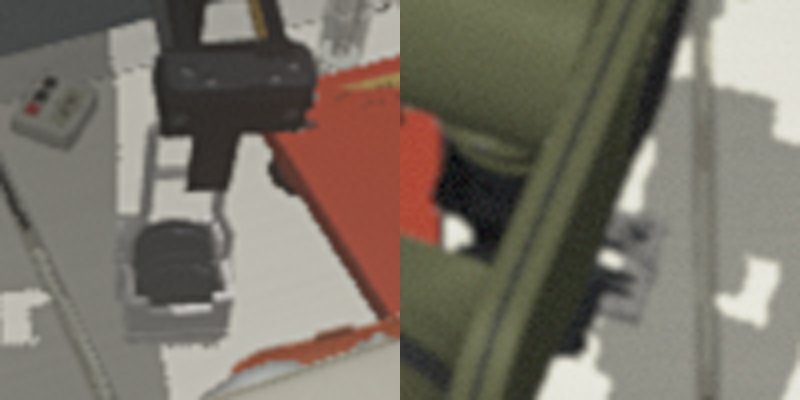

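The side crop shows the fingers straddling the grip block with the basket still upright (grip hidden behind the near finger at (210,150)). In the top crop the arm covers the basket. I'll close the gripper.

Call:
apply_moves(rows="0 0 0 0 0 0 1;0 0 0 0 0 0 1;0 0 0 0 0 0 -1;0 0 0 0 0 0 -1;0 0 0 0 0 0 -1;0 0 0 0 0 0 -1;0 0 0 0 0 0 -1;0 0 0 0 0 0 -1;0 0 0 0 0 0 -1;0 0 0 0 0 0 -1")

```text
clock: 6.45
tcp_pos: [0.5243, -0.1319, 0.1657]
eef_rot: [-0.0, 0.799, 0.601, -0.0]
wrist_force: [0.3, 0.3, -0.2]
gripper_width: 0.216
grip_force: 0.0
```

Run:
```python
from h import *
go([.524,-.132,.165],-16.2)
```

```text
tcp [ 0.5243 -0.1319  0.1657] t 6.45 F [ 0.35  0.25 -0.17] w 0.216 gf 0.0
shift mm [-0.2 -0.3  0.7]
turn deg [-0.   -0.    0.04] yaw now -16.16
```

Call:
apply_moves(rows="0 0 0 0 0 0 -1;0 0 0 0 0 0 -1;0 0 0 0 0 0 -1;0 0 0 0 0 0 -1;0 0 0 0 0 0 -1")

```text
clock: 7.08
tcp_pos: [0.5243, -0.132, 0.1657]
eef_rot: [0.0, 0.8, 0.601, -0.0]
wrist_force: [-0.8, -0.9, -0.9]
gripper_width: 0.145
grip_force: 30.0
```

Run:
```python
from h import *
go([.524,-.132,.165],-16.2)
```

```text
tcp [ 0.5243 -0.132   0.1657] t 7.075 F [-0.76 -0.89 -0.88] w 0.145 gf 29.982667565345764
shift mm [-0.1 -0.3  0.7]
turn deg [0.   0.   0.03] yaw now -16.17
```

Call:
apply_moves(rows="0 0 0 0 0 -10 -1;0 0 0 0 0 -30 -1;0 0 0 0 0 -40 -1;0 0 0 0 0 -40 -1;0 0 0 0 0 -40 -1;0 0 0 0 0 -40 -1;0 0 0 0 0 -30 -1;0 0 0 0 0 -5 -1;0 0 0 0 0 0 -1;0 0 0 0 0 0 -1")

```text
clock: 8.32
tcp_pos: [0.5238, -0.1317, 0.3984]
eef_rot: [-0.001, 0.8, 0.601, -0.001]
wrist_force: [-0.7, -0.1, -1.5]
gripper_width: 0.145
grip_force: 30.0
```

Run:
```python
from h import *
go([.406,-.3867,.40],16.8)
```

```text
tcp [ 0.5238 -0.1317  0.3984] t 8.325 F [-0.66 -0.09 -1.54] w 0.145 gf 29.982991218566895
shift mm [-277.7  -42.1   -1.5]
turn deg [ -0.19  -0.07 -32.97] yaw now -16.17
```

Call:
apply_moves(rows="0 0 0 -20 -3 0 -1;0 0 0 -40 -6 0 -1;0 0 0 -50 -8 0 -1;0 0 0 -50 -8 0 -1;0 0 0 -50 -8 0 -1;0 0 0 -40 -6 0 -1;0 0 0 -27 -3 0 -1;0 0 -3 0 0 0 -1;0 0 -6 0 0 0 -1;0 0 -7 0 0 0 -1")

```text
clock: 9.57
tcp_pos: [0.4064, -0.3861, 0.3986]
eef_rot: [-0.002, 0.707, 0.707, 0.0]
wrist_force: [0.2, 0.4, -1.3]
gripper_width: 0.147
grip_force: 30.0
```

Call:
apply_moves(rows="0 0 -7 0 0 0 -1;0 0 -6 0 0 0 -1;0 0 -4 0 0 0 -1;0 0 0 0 0 0 -1;0 0 0 0 0 25 -1;0 0 0 0 0 40 -1;0 0 0 0 0 40 -1;0 0 0 0 0 25 -1;0 0 0 0 0 0 -1;0 0 0 0 0 0 -1")

```text
clock: 10.82
tcp_pos: [0.4071, -0.3866, 0.2717]
eef_rot: [0.001, 0.596, 0.803, -0.0]
wrist_force: [0.4, -0.8, -1.1]
gripper_width: 0.145
grip_force: 30.0
```

Run:
```python
from h import *
go([.406,-.3867,.2547],16.8)
a,d=grab('side','s2'); b,d2=grab('top','t2')
s=np.hstack([cv2.resize(a[185:285,150:250],(400,400),interpolation=2),cv2.resize(b[130:230,320:420],(400,400),interpolation=2)]); cv2.imwrite('pics/g2.png',s)
```

```text
tcp [ 0.4071 -0.3866  0.2717] t 10.825 F [ 0.37 -0.79 -1.1 ] w 0.145 gf 29.99881535768509
shift mm [ 0.3 -1.1 17. ]
turn deg [0.03 0.07 0.01] yaw now 16.81
```

View pics/g2.png

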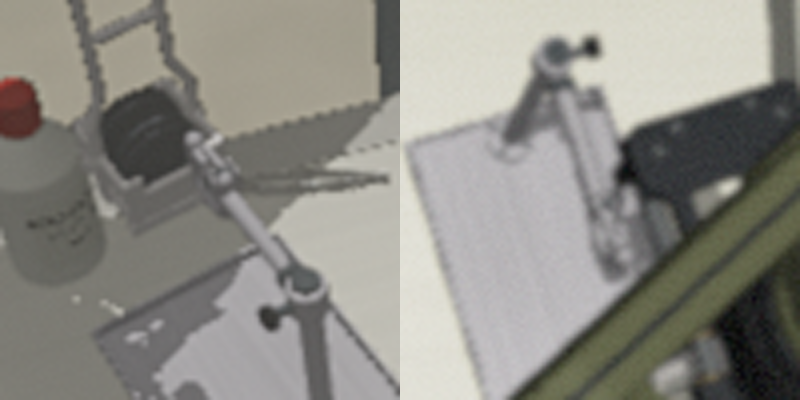

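The side crop shows the basket hanging upright from the fingers: its bar lies at about (172–189, 188–196) in the image, and the nose at (198,220) has nothing touching it. In the top crop the arm hides the basket and the hook is clear. I'll measure the bar relative to the hook from the side camera's depth.

Run:
```python
from h import *
W=cloud('side',np.load('pics/s2.npy')); v,u=np.indices(W.shape[:2])
d=np.array([np.cos(np.radians(16.8)),np.sin(np.radians(16.8))]); n=np.array([-d[1],d[0]]); O=np.array([.483,-.3635])
def hk(P): return np.c_[(P[:,:2]-O)@d,(P[:,:2]-O)@n,P[:,2]]*1000
m=(u>165)&(u<195)&(v>178)&(v<202)&(W[...,2]>.2)&(W[...,2]<.26)
P=hk(W[m]); print('basketpts',len(P))
b=P[(abs(P[:,1])<12)]; print('bar',len(b),np.median(b,0),b.min(0),b.max(0)); print(b.round().tolist()[:40])
for nm in('s0','s2'):
    W=cloud('side',np.load('pics/'+('side0' if nm=='s0' else nm)+'.npy'))
    m=(u>194)&(u<212)&(v>214)&(v<245)&(W[...,2]>.14)&(W[...,2]<.22); P=hk(W[m])
    q=P[P[:,0]<-5]; print(nm,'nose',len(q),np.median(q,0),'top',q[q[:,2]>194].mean(0),q[q[:,2]>194].min(0),q[:,0].min())
    q=P[P[:,0]>22]; print('shank',np.median(q,0),q[:,2].max())
```

```text
basketpts 207
bar 42 [-76.09487552  -0.61397066 229.35020573] [-81.28781402 -11.3080122  223.77898958] [-72.57922646  10.46937139 232.02457576]
[[-80.0, 7.0, 230.0], [-78.0, 8.0, 231.0], [-77.0, 10.0, 230.0], [-81.0, 0.0, 230.0], [-78.0, 1.0, 232.0], [-78.0, 4.0, 230.0], [-78.0, 5.0, 230.0], [-77.0, 7.0, 229.0], [-75.0, 9.0, 229.0], [-73.0, 10.0, 231.0], [-81.0, -4.0, 229.0], [-78.0, -3.0, 231.0], [-77.0, -1.0, 231.0], [-78.0, 1.0, 228.0], [-76.0, 2.0, 229.0], [-75.0, 4.0, 229.0], [-74.0, 6.0, 229.0], [-75.0, 8.0, 227.0], [-75.0, 10.0, 226.0], [-80.0, -9.0, 231.0], [-80.0, -7.0, 229.0], [-76.0, -7.0, 232.0], [-77.0, -4.0, 230.0], [-76.0, -2.0, 230.0], [-77.0, -0.0, 227.0], [-74.0, 1.0, 229.0], [-76.0, 4.0, 226.0], [-75.0, 6.0, 226.0], [-75.0, -11.0, 232.0], [-77.0, -9.0, 230.0], [-75.0, -7.0, 230.0], [-74.0, -6.0, 230.0], [-75.0, -3.0, 228.0], [-75.0, -1.0, 227.0], [-76.0, 1.0, 224.0], [-77.0, -11.0, 228.0], [-74.0, -10.0, 230.0], [-77.0, -7.0, 226.0], [-75.0, -6.0, 226.0], [-73.0, -4.0, 227.0]]
s0 nose 52 [-11.92725227  -1.92341739 185.36893374] top [-11.57211894   0.59092252 196.21908339] [-17.54407048  -2.88362863 194.03377784] -17.544070480644542
shank [ 30.23227772  -2.61706364 183.07215925] 186.61216024025862
s2 nose 103 [-44.48937973   9.40479252 158.07612393] top [-11.59419545   0.44962133 195.96933766] [-17.27275217  -3.00069257 194.08235333] -72.49392608119832
shank [ 31.98248733  -2.42130698 183.97015833] 186.2675426209116
```

Call:
apply_moves(rows="0 0 0 0 0 8 -1;0 0 0 0 0 8 -1;0 0 0 0 0 0 -1;0 0 0 0 0 0 -1;0 0 0 0 0 0 -1;0 0 0 0 10 0 -1;0 0 0 0 15 0 -1;0 0 0 0 10 0 -1;0 0 0 0 0 0 -1;0 0 0 0 0 0 -1")

```text
clock: 12.18
tcp_pos: [0.4404, -0.3761, 0.2546]
eef_rot: [-0.0, 0.596, 0.803, -0.0]
wrist_force: [-0.5, -0.8, -2.3]
gripper_width: 0.144
grip_force: 30.0
```

Run:
```python
from h import *
go([.4801,-.3644,.2557],16.8)
```

```text
tcp [ 0.4404 -0.3761  0.2546] t 12.175 F [-0.51 -0.8  -2.28] w 0.144 gf 29.998732209205627
shift mm [-0.3 41.4 -1.2]
turn deg [-0.02 -0.01  0.05] yaw now 16.85
```

Call:
apply_moves(rows="0 0 0 0 8 -1 -1;0 0 0 0 10 0 -1;0 0 0 0 10 0 -1;0 0 0 0 8 0 -1;0 0 0 0 5 0 -1;0 0 0 0 0 0 -1;0 0 0 0 0 0 -1;0 0 0 0 0 0 -1")

```text
clock: 13.18
tcp_pos: [0.4793, -0.3644, 0.2557]
eef_rot: [-0.0, 0.596, 0.803, -0.0]
wrist_force: [0.4, -0.3, -0.4]
gripper_width: 0.145
grip_force: 30.0
```

Run:
```python
from h import *
go([.4801,-.3644,.2557],16.8)
a,d=grab('side','s3'); s=cv2.resize(a[195:285,165:285],(800,600),interpolation=2); cv2.imwrite('pics/g3.png',s)
```

```text
tcp [ 0.4793 -0.3644  0.2557] t 13.175 F [ 0.4  -0.33 -0.45] w 0.145 gf 29.998647272586823
shift mm [-0.2  0.7 -0. ]
turn deg [-0.01  0.    0.01] yaw now 16.81
```

View pics/g3.png

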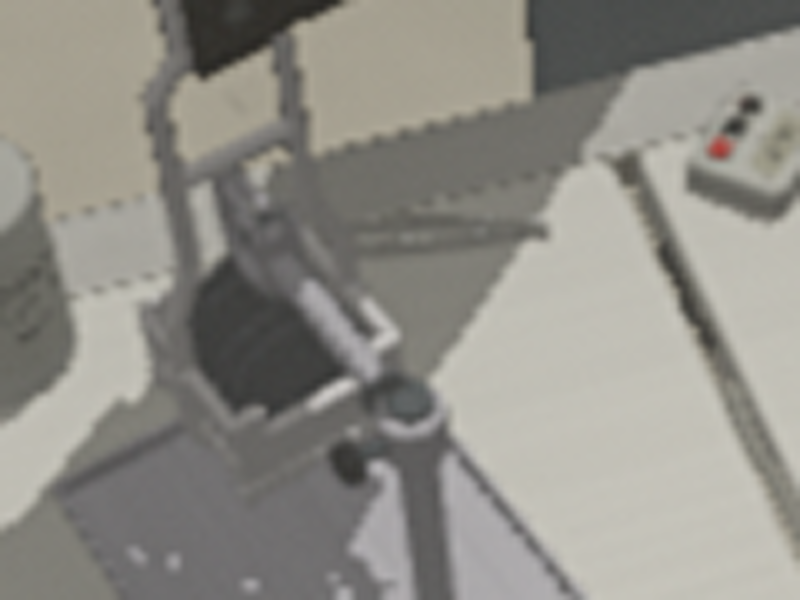

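The hook now passes through the eye. The bar, at about (190,170)–(290,125) in the crop, lies above the nose and nothing touches. I'll press down.

Call:
apply_moves(rows="0 0 0 0 0.7 4 -1;0 0 0 0 0 4 -1;0 0 0 0 0 2 -1;0 0 0 0 0 2 -1;0 0 0 0 0 2 -1;0 0 0 0 0 1 -1;0 0 0 0 0 1 -1;0 0 0 0 0 0 -1;0 0 0 0 0 0 -1")

```text
clock: 14.35
tcp_pos: [0.4803, -0.3642, 0.24]
eef_rot: [0.0, 0.596, 0.803, -0.0]
wrist_force: [-3.2, 0.8, 4.5]
gripper_width: 0.146
grip_force: 30.0
```

Call:
apply_moves(rows="0 0 0 0 0 1 -1;0 0 0 0 0 1 -1;0 0 0 0 0 1 -1;0 0 0 0 0 1 -1;0 0 0 0 0 0 -1;0 0 0 0 0 0 -1")

```text
clock: 15.1
tcp_pos: [0.4808, -0.364, 0.2365]
eef_rot: [0.001, 0.596, 0.803, 0.0]
wrist_force: [-2.0, 3.1, 5.2]
gripper_width: 0.145
grip_force: 30.0
```

Call:
apply_moves(rows="0 0 0 0 0 1 -1;0 0 0 0 0 1 -1;0 0 0 0 0 1 -1;0 0 0 0 0 1 -1;0 0 0 0 0 1 -1;0 0 0 0 0 0 -1;0 0 0 0 0 0 -1")

```text
clock: 15.98
tcp_pos: [0.4808, -0.3651, 0.2321]
eef_rot: [0.002, 0.596, 0.803, -0.001]
wrist_force: [-2.6, -0.3, 6.8]
gripper_width: 0.146
grip_force: 30.0
```

Run:
```python
from h import *
go([.4801,-.3644,.2557],16.8); print(status.get_obs()['moment'])
a,d=grab('side','s4'); s=cv2.resize(a[200:250,175:240],(780,600),interpolation=2); cv2.imwrite('pics/g4.png',s)
```

```text
tcp [ 0.4808 -0.3651  0.2321] t 15.975 F [-2.57 -0.3   6.77] w 0.146 gf 30.000121593475342
shift mm [  0.8  -0.4 -23.6]
turn deg [0.06 0.19 0.03] yaw now 16.83
[-0.05251212  0.56379734 -0.06244442]
```

View pics/g4.png

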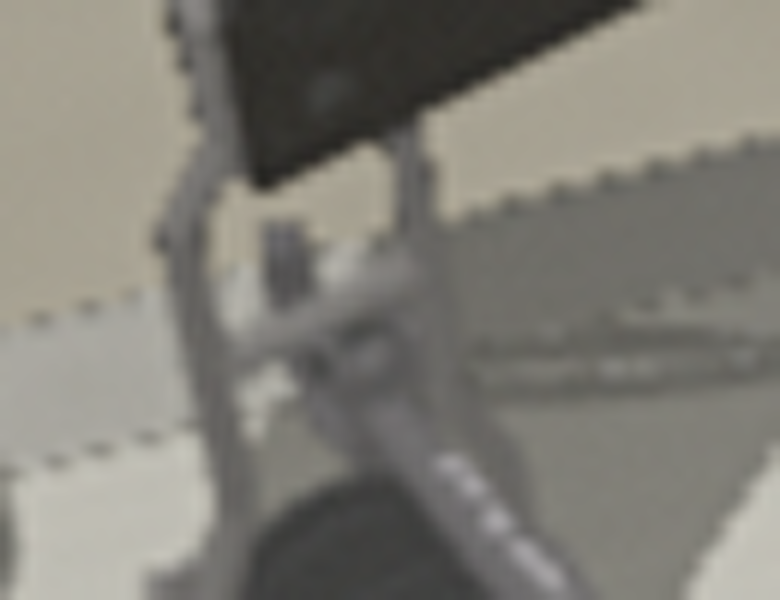

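The nose's tip at about (287,250) in the crop rises behind the bar, and the bar runs across inside the mouth. I'll keep pressing.

Call:
apply_moves(rows="0 0 0 0 0 1 -1;0 0 0 0 0 1 -1;0 0 0 0 0 1 -1;0 0 0 0 0 1 -1;0 0 0 0 0 1 -1;0 0 0 0 0 0 -1")

```text
clock: 16.77
tcp_pos: [0.4803, -0.3655, 0.2267]
eef_rot: [0.001, 0.596, 0.803, -0.001]
wrist_force: [-3.4, -1.2, 6.6]
gripper_width: 0.147
grip_force: 30.0
```

Call:
apply_moves(rows="0 0 0 0 0 1 -1;0 0 0 0 0 1 -1;0 0 0 0 0 1 -1;0 0 0 0 0 1 -1;0 0 0 0 0 0 -1;0 0 0 0 0 0 -1")

```text
clock: 17.52
tcp_pos: [0.4793, -0.3652, 0.2213]
eef_rot: [-0.0, 0.596, 0.803, -0.002]
wrist_force: [-5.3, -2.7, 3.2]
gripper_width: 0.145
grip_force: 30.0
```

Call:
apply_moves(rows="0 0 0 0 0 1 -1;0 0 0 0 0 1 -1;0 0 0 0 0 1 -1;0 0 0 0 0 0 -1;0 0 0 0 0 0 -1")

```text
clock: 18.15
tcp_pos: [0.4805, -0.3639, 0.2184]
eef_rot: [0.0, 0.596, 0.803, 0.0]
wrist_force: [-0.0, 0.4, -1.5]
gripper_width: 0.148
grip_force: 30.0
```

Call:
apply_moves(rows="0 0 0 0 0 1 -1;0 0 0 0 0 1 -1;0 0 0 0 0 0 -1;0 0 0 0 0 0 -1")

```text
clock: 18.65
tcp_pos: [0.4803, -0.3641, 0.2167]
eef_rot: [0.0, 0.596, 0.803, 0.0]
wrist_force: [0.2, 0.2, -1.9]
gripper_width: 0.148
grip_force: 30.0
```

Call:
apply_moves(rows="0 0 0 0 1 -2 -1;0 0 0 0 1 -3 -1;0 0 0 0 0 -3 -1;0 0 0 0 0 -2 -1;0 0 0 0 0 -1 -1;0 0 0 0 0 0 -1;0 0 0 0 0 0 -1")

```text
clock: 19.52
tcp_pos: [0.4821, -0.3635, 0.2275]
eef_rot: [-0.0, 0.596, 0.803, -0.0]
wrist_force: [0.6, -0.8, -0.9]
gripper_width: 0.146
grip_force: 30.0
```

Call:
apply_moves(rows="0 0 0 0 0 -0.5 -1;0 0 0 0 0 -0.5 -1;0 0 0 0 0 -0.5 -1;0 0 0 0 0 0 -1;0 0 0 0 0 0 -1")

```text
clock: 20.15
tcp_pos: [0.4822, -0.3635, 0.2291]
eef_rot: [-0.0, 0.596, 0.803, -0.0]
wrist_force: [0.1, 0.3, -1.5]
gripper_width: 0.144
grip_force: 30.0
```

Call:
apply_moves(rows="0 0 0 0 0 -0.5 -1;0 0 0 0 0 -0.5 -1;0 0 0 0 0 0 -1;0 0 0 0 0 0 -1")

```text
clock: 20.65
tcp_pos: [0.4822, -0.3635, 0.2302]
eef_rot: [0.0, 0.596, 0.803, -0.0]
wrist_force: [-0.4, -0.7, -0.4]
gripper_width: 0.144
grip_force: 30.0
```

Call:
apply_moves(rows="0 0 0 0 0 -0.5 -1;0 0 0 0 0 -0.5 -1;0 0 0 0 0 0 -1;0 0 0 0 0 0 -1")

```text
clock: 21.15
tcp_pos: [0.4822, -0.3635, 0.2312]
eef_rot: [0.0, 0.596, 0.803, -0.0]
wrist_force: [-0.0, 1.0, -2.5]
gripper_width: 0.145
grip_force: 30.0
```

Call:
apply_moves(rows="0 0 0 0 0 -0.5 -1;0 0 0 0 0 0 -1;0 0 0 0 0 0 -1")

```text
clock: 21.52
tcp_pos: [0.4822, -0.3635, 0.2317]
eef_rot: [0.0, 0.596, 0.803, -0.0]
wrist_force: [-0.7, 0.4, -1.2]
gripper_width: 0.145
grip_force: 30.0
```

Call:
apply_moves(rows="0 0 0 0 0 -0.5 -1;0 0 0 0 0 0 -1;0 0 0 0 0 0 -1")

```text
clock: 21.9
tcp_pos: [0.4821, -0.3635, 0.2321]
eef_rot: [-0.0, 0.596, 0.803, 0.0]
wrist_force: [0.5, -0.2, -1.5]
gripper_width: 0.144
grip_force: 30.0
```

Call:
apply_moves(rows="0 0 0 0 0 -0.3 -1;0 0 0 0 0 0 -1;0 0 0 0 0 0 -1")

```text
clock: 22.28
tcp_pos: [0.4821, -0.3634, 0.2323]
eef_rot: [-0.0, 0.596, 0.803, 0.0]
wrist_force: [0.6, -0.4, -3.0]
gripper_width: 0.145
grip_force: 30.0
```

Call:
apply_moves(rows="0 0 0 0 0 -0.3 -1;0 0 0 0 0 0 -1;0 0 0 0 0 0 -1")

```text
clock: 22.65
tcp_pos: [0.4821, -0.3634, 0.2324]
eef_rot: [-0.0, 0.596, 0.803, 0.0]
wrist_force: [0.8, -1.0, -6.2]
gripper_width: 0.148
grip_force: 30.0
```

Call:
apply_moves(rows="0 0 0 0 0 0 -1")

```text
clock: 22.78
tcp_pos: [0.4821, -0.3634, 0.2324]
eef_rot: [-0.0, 0.596, 0.803, 0.0]
wrist_force: [0.9, -0.7, -5.0]
gripper_width: 0.144
grip_force: 30.0
```

Call:
apply_moves(rows="0 0 0 0 0 -0.2 -1;0 0 0 0 0 0 -1;0 0 0 0 0 0 -1")

```text
clock: 23.15
tcp_pos: [0.4821, -0.3634, 0.2325]
eef_rot: [-0.0, 0.596, 0.803, 0.0]
wrist_force: [1.7, -1.3, -7.8]
gripper_width: 0.147
grip_force: 30.0
```

Call:
apply_moves(rows="0 0 0 0 0 0 -1")

```text
clock: 23.28
tcp_pos: [0.482, -0.3634, 0.2325]
eef_rot: [-0.0, 0.596, 0.803, 0.0]
wrist_force: [1.6, -0.5, -7.1]
gripper_width: 0.144
grip_force: 30.0
```

Call:
apply_moves(rows="0 0 0 0 0 0 -1;0 0 0 0 0 0 -1")

```text
clock: 23.52
tcp_pos: [0.4821, -0.3634, 0.2326]
eef_rot: [-0.0, 0.596, 0.803, 0.0]
wrist_force: [0.8, -0.5, -8.6]
gripper_width: 0.145
grip_force: 30.0
```

The keeper holds: total pull is about 7.8 N, roughly 6 N above the weight. I'll lower it again.

Call:
apply_moves(rows="0 0 0 0 0.5 -0 -1;0 0 0 0 0 2 -1;0 0 0 0 0 3 -1;0 0 0 0 0 4 -1;0 0 0 0 0 4 -1;0 0 0 0 0 3 -1;0 0 0 0 0 2 -1;0 0 0 0 0 0.5 -1;0 0 0 0 0 0 -1;0 0 0 0 0 0 -1")

```text
clock: 24.78
tcp_pos: [0.4827, -0.3634, 0.2146]
eef_rot: [0.0, 0.596, 0.803, -0.0]
wrist_force: [-0.4, 0.7, -1.0]
gripper_width: 0.144
grip_force: 30.0
```

Call:
apply_moves(rows="0 0 0 0 0 0.5 -1;0 0 0 0 0 0.4 -1;0 0 0 0 0 0 -1;0 0 0 0 0 0 -1")

```text
clock: 25.28
tcp_pos: [0.4826, -0.3634, 0.2136]
eef_rot: [-0.0, 0.596, 0.803, -0.0]
wrist_force: [-0.7, -0.5, -1.9]
gripper_width: 0.145
grip_force: 30.0
```

Call:
apply_moves(rows="0 0 0 0 0 0.4 -1;0 0 0 0 0 0 -1;0 0 0 0 0 0 -1")

```text
clock: 25.65
tcp_pos: [0.4827, -0.3634, 0.2132]
eef_rot: [0.0, 0.596, 0.803, 0.0]
wrist_force: [-0.5, -0.5, -1.4]
gripper_width: 0.144
grip_force: 30.0
```

Call:
apply_moves(rows="0 0 0 0 0 0.3 -1;0 0 0 0 0 0 -1;0 0 0 0 0 0 -1")

```text
clock: 26.02
tcp_pos: [0.4827, -0.3634, 0.2131]
eef_rot: [0.0, 0.596, 0.803, -0.0]
wrist_force: [-0.4, -0.1, -0.0]
gripper_width: 0.148
grip_force: 30.0
```

Call:
apply_moves(rows="0 0 0 0 0 0.3 -1;0 0 0 0 0 0 -1;0 0 0 0 0 0 -1")

```text
clock: 26.4
tcp_pos: [0.4828, -0.3634, 0.213]
eef_rot: [0.0, 0.596, 0.803, -0.0]
wrist_force: [0.4, 1.7, 1.5]
gripper_width: 0.148
grip_force: 30.0
```

Call:
apply_moves(rows="0 0 0 0 0 -0.3 -1;0 0 0 0 0 0 -1;0 0 0 0 0 0 -0.5;0 0 0 0 0 0 -0.3;0 0 0 0 0 0 0;0 0 0 0 0 0 0;0 0 0 0 0 0 0;0 0 0 0 0 0 0;0 0 0 0 0 0 0;0 0 0 0 0 0 0")

```text
clock: 27.65
tcp_pos: [0.4826, -0.3634, 0.2129]
eef_rot: [0.0, 0.596, 0.803, -0.0]
wrist_force: [0.3, -0.3, -0.6]
gripper_width: 0.502
grip_force: 0.0
```

Run:
```python
from h import *
go([.4801,-.3644,.2557],16.8)
a,d=grab('side','s5'); s=cv2.resize(a[185:285,160:280],(720,600),interpolation=2); cv2.imwrite('pics/g5.png',s)
```

```text
tcp [ 0.4826 -0.3634  0.2129] t 27.65 F [ 0.28 -0.34 -0.6 ] w 0.502 gf 0.0
shift mm [ -0.3  -2.7 -42.8]
turn deg [0.   0.   0.04] yaw now 16.84
```

View pics/g5.png

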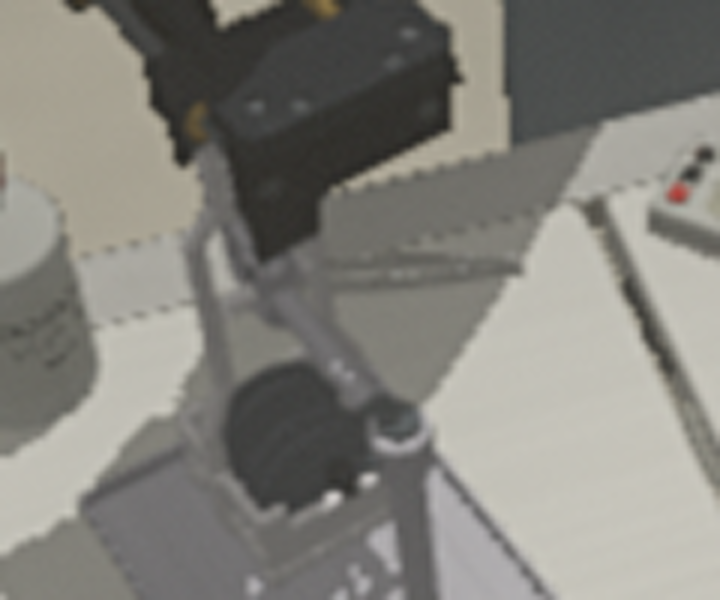

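The fingers are open on either side of the grip, and the basket hangs upright on the hook. I'll retreat straight up.

Call:
apply_moves(rows="0 0 0 0 0 -5 0;0 0 0 0 0 -15 0;0 0 0 0 0 -30 0;0 0 0 0 0 -40 0;0 0 0 0 0 -40 0;0 0 0 0 0 -40 0;0 0 0 0 0 -30 0;0 0 0 0 0 0 0;0 0 0 0 0 0 0;0 0 0 0 0 0 0")

```text
clock: 28.95
tcp_pos: [0.4822, -0.363, 0.4106]
eef_rot: [-0.002, 0.596, 0.803, 0.0]
wrist_force: [-0.2, -0.1, -0.1]
gripper_width: 0.5
grip_force: 0.0
```

Call:
apply_moves(rows="0 0 0 0 0 0 0;0 0 0 0 0 0 0;0 0 0 0 0 0 0;0 0 0 0 0 0 0;0 0 0 0 0 0 0;0 0 0 0 0 0 0;0 0 0 0 0 0 0;0 0 0 0 0 0 0")

```text
clock: 29.95
tcp_pos: [0.4826, -0.3634, 0.4128]
eef_rot: [-0.0, 0.596, 0.803, -0.0]
wrist_force: [0.6, -0.6, 0.0]
gripper_width: 0.502
grip_force: 0.0
```

Run:
```python
from h import *
a,d=grab('side','s6'); b,_=grab('side','s7'); print(np.abs(a.astype(int)-b)[185:285,160:280].max())
s=cv2.resize(b[195:285,160:280],(800,600),interpolation=2); cv2.imwrite('pics/g6.png',s)
W=cloud('side',d); v,u=np.indices(d.shape); m=(u>170)&(u<230)&(v>170)&(v<250)&(W[...,2]>.24)&(W[...,2]<.26); P=W[m]
print(len(P),np.median(P,0),P[:,2].max())
```

```text
17
133 [ 0.48650937 -0.36388152  0.25100487] 0.2542194350655773
```

View pics/g6.png

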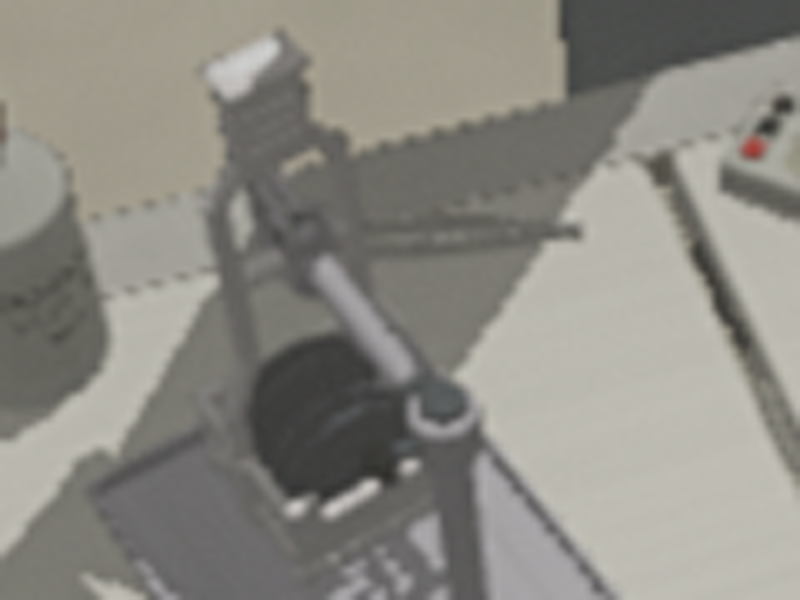

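The basket hangs upright in the hook, its grip top at 251 mm (167 + 84, so the bar is seated). It is clear of the gripper and looks still. I'll hand in.

```bash
python3 -c "
from bench import r
print(r.hand_in())"
```

```text
the job is handed in; nothing more can be done
None
```

The basket hangs still on the hook behind the shut keeper, which held a pull of about 6 N before I let it down again; the gripper is clear, nothing else was touched as far as the pictures show, and the job was handed in at about 30 s.

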